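# Clamp the tube rack on the shaker

## Task

Lift the tube rack by its handle, carry it upright and set it down flat (do not drop it) in the nest on the shaker platform, between the two end lips and with its long side along the fence, and let go of it. Then turn the clamp's cam knob clockwise until the sprung roller drops into the notch of the cam, so that the jaw closes and presses the rack against the fence, and leave it clamped. Do not turn the cam on past its notch, and leave the other things on the bench where they are.

Things in the scene. Friction and masses are not known exactly. Their poses are not given: they have to be found in the camera images.
- shaker: Bench shaker, fixed: white housing under a dark platform, 240 (x) by 320 (y) mm. Origin: centre of its underside on the bench; z up. Platform top 72 mm above the bench. On its +y half lies the nest, on its -y half the cam clamp. Offsets called 'shaker (x, y)' below are from this origin in its axes.
- nest (a point): Point on the platform top at shaker (0, 75) mm, 72 mm above the bench; axes as the shaker's. When clamped, the rack's origin is here, its long side along nest x, either way round. The nest is 166 mm long (x), between two end lips 14 mm high, and 70 mm wide (y), between fence and open jaw, for the 150 by 60 mm rack. Best set the rack down midway: 5 mm from the fence, at nest y = -5 mm.
- fence (a point): Top edge, mid length, of the aluminium fence's inner face, at shaker (0, 105) mm, 30 mm above the platform. The fence is fixed, 150 mm long along the shaker's x, 10 mm thick; the rack is pressed against it.
- rack: Loose pale plastic tube rack, short grey-capped tubes fixed in it: 150 (x) by 60 (y) by 45 mm high, caps to 58 mm, 0.25 to 0.45 kg. A straight carrying handle runs over its middle along its x: a bar 146 mm long, 14 mm wide, 14 mm high, its top 95 mm above the rack's underside, on a post at each end. Origin: centre of the underside. The same either way round.
- rack_handle (a point): Centre of the rack's handle bar, 88 mm above the rack's underside; pinch the bar here across its 14 mm width (along the rack's y) from above; clear underneath for 23 mm.
- knob_grip (a point): Middle of the knob's bar grip, on the cam's vertical axis at shaker (0, -55) mm, 75 mm above the platform (147 mm above the bench). Black bar 70 mm long, 16 mm wide, 34 mm high (17 mm above and below this point). The point's x axis runs along the bar to the end with the white stripe.
- notch (a point): Bottom of the rounded notch, 12 mm deep and about 45 mm wide at the rim, in the aluminium cam disc (72 mm across, top 26 mm above the platform) that turns with the knob. The notch lies under the striped end of the bar.
- knob (a joint): Angle of the cam knob (rad), growing clockwise from above; stops at 0 and 3.5. Starts at 0.5 to 1.7. At 2.6 the notch faces the roller (bar's striped end along shaker -y). Up to 1.9 the roller is on the round rim, jaw open, and the knob stays where left, turning with 0.1 N m; then the spring draws it to 2.6 with up to 0.3 N m; past 3.3 it is out again. Rack clamped: free play of +-0.2.
- jaw (a joint): Travel of the sprung steel jaw towards the fence (m): 0 to 0.001 held open by the cam, about 0.010 when it presses the rack against the fence, 0.012 in the notch with no rack in the way. A spring of 10 to 12 N drives it.
- roller (a point): Middle of the jaw's brass roller (14 mm across, upright), 20 mm above the platform, at shaker (0, -98) mm while the jaw is open. It bears on the cam's rim from the side away from the nest and moves with the jaw.
- jaw_face (a point): Middle of the jaw's rubber-faced front, 19 mm above the platform, at shaker y = +35 mm when open. The upright steel jaw plate is 110 mm long along the shaker's x, its top 36 mm above the platform. It faces the fence.
- tip_box: Bystander: loose purple box with a pale lid, 122 by 84 by 72 mm; origin under its centre. Leave it alone.
- flat_rack: Bystander: loose flat pink rack, 125 by 85 by 24 mm; origin under its centre. Leave it alone.
- pipette: Bystander: loose hand pipette lying on the bench, about 255 mm long and 32 mm high; origin on the bench under its middle. Leave it alone.
There are look-alikes about, which are no part of the job. Leave any red look-alike of the rack alone.

How it is judged:
On the way, in this order (a step that is already met when the one before it is completed fails the run):
1. the rack stands flat in the nest, let go, with the jaw still open (x of rack in the frame of nest between -0.012 and 0.012 m and z of rack in the frame of nest between -0.004 and 0.004 m and angle between rack's own z axis and vertical below 0.08 rad and y of rack in the frame of nest between -0.012 and 0.003 m and contact force between the fingers and rack below 0.5 N and value of joint jaw below 0.002 m), for 0.2 s.
2. the roller has dropped into the notch and the jaw holds the rack against the fence (x of rack in the frame of nest between -0.012 and 0.012 m and z of rack in the frame of nest between -0.004 and 0.004 m and angle between rack's own z axis and vertical below 0.08 rad and y of rack in the frame of nest between -0.003 and 0.003 m and angle between the x axis of rack and the x axis of nest, either way round below 0.06 rad and value of joint jaw between 0.0085 and 0.0115 m), for 0.2 s.
At the end, for the whole second after the job is handed in: The rack is at rest flat in the nest (within 4 mm of the platform, 0.08 rad), within 12 mm of the middle between the lips, within 3 mm and 0.06 rad of lying against the fence, and the roller is in the notch: jaw travel 8.5 to 11.5 mm, knob at 2.3 to 2.9 rad (all of step 2 and value of joint knob between 2.3 and 2.9 rad and linear speed of rack below 0.02 m/s); the robot touches nothing.
It fails at once if the rack is dropped (moves faster than 0.6 m/s while no finger touches it) or tipped over ((linear speed of rack above 0.6 m/s and contact force between the fingers and rack below 0.1 N) or angle between rack's own z axis and vertical above 0.7 rad).
It fails at once if the cam is turned on past its notch (knob beyond 3.1 rad) (value of joint knob above 3.1 rad).
It fails at once if a bystander is moved by more than 30 mm (distance of any of tip_box, flat_rack, pipette from where it was at the start of the episode above 0.03 m).
It also fails if it takes over 61 s, if anything falls off the work surface, if the arm or the gripper's body presses on something with over 40 N, if the wrist force passes 120 N, or if a joint passes its speed limit or range.

## Robot

A 6-joint arm with a two-finger parallel gripper is mounted at the origin on the work surface. World frame = base frame: x ahead of the robot, y to its left, z up, the work surface at z = 0. Lengths are in m, angles in rad, forces in N, time in s.
With the tool pointing down it reaches from about 0.3 to 0.875 m from the base axis. Payload 6.4 kg.
Tool frame: the origin (TCP) lies at the very end of the fingers, on their centre line; the grasp point (between the pads) lies 19 mm behind it (ctrl.tcp_to_grasp is the distance from the TCP to the grasp point, in m); z points along the fingers, y is the direction in which the jaws open and shut (so a half turn about z gives the same grasp; the last joint's range is limited). The gripper opens to 85 mm and grips with 20 to 120 N. Pads are 22 mm wide; open, the fingers measure 114 mm over their backs; the gripper's body (76 mm by 85 mm) begins 54 mm behind the grasp point. The pads swing forward as they close: fully open they stand 13 mm farther back than shut.
Start: joints at [1.111, 0.181, 1.607, -0, 1.354, -0.206], TCP at [0.144, 0.557, 0.231] pointing down, gripper open.
Joint ranges: [-2.99, 2.99], [-0.89, 2.07], [0.3, 2.58], [-1.14, 4.28], [0, 2.63], [-3.12, 3.12]. Speed limits (rad/s): [2.57, 2.57, 3.01, 3.14, 3.14, 3.14].

## Interface

Orientations are given as a unit quaternion [w, x, y, z].
In Python, from bench import ctrl gives the robot as it stands. The module is installed in compiled form; this text tells all that it offers.
- The arm moves only by the tool drive_tool, never from a script. Its argument "deltas" is a list of rows, each an object with "slide": the shift along the tool's x, y, z as a fraction of full scale, a list of three; "delta_rot": the turn, a rotation vector about the tool's x, y, z as a fraction of full scale, a list of three; "hand": the opening, from 0 (shut) to 1 (fully open). In form: [{"slide": [tx, ty, tz], "delta_rot": [wx, wy, wz], "hand": hand}, ...]. A call has exactly 5 rows; each row shifts and turns the commanded pose from where the row before left it, along the tool's axes as they then stand; what a row does not reach is not made up. Full scale, the value 1, is 50 mm for a shift and 180 degrees for a turn. A row lasts 1/8 s, in which the tool goes at most 62.5 mm and 10.7 degrees, less where a joint would pass 70% of its speed; a pose out of reach is approached as far as the arm can. A call with a number of a shift or a turn outside -1 to 1 is refused whole. A call with a gripper value outside its range is refused whole. The fingers move at their own pace and stop on an object; the grip force is fixed at half the most. Time passes only in rows, so rows that do not move let the fingers close, or fill a call up. It gives the time, the measured TCP pose, the force and the opening at its end, in the units of the state.
- ctrl.get_obs(): the state, without advancing time (a new reading comes with each control period).
- ctrl.camera(name): name is "side" or "top"; returns a dict with "frame" (400x640x3 uint8, red, green, blue), "mtx" (3x3 intrinsics, pixels), "R" (3x3) and "t" (3): a world point X has camera coordinates R X + t. Camera axes: x right, y down, z forward; pixel columns grow to the right and rows downward; lengths in m; the calibration is good to about 2 mm. A picture is of the moment at which its call begins. There is no depth.
- ctrl.hand_in(): hands the job in, once; it reports no verdict.
The state is a dict: "time_s": time; "q": joint angles; "dq": joint speeds; "joint_efforts": joint torques, N m; "eef_pos": TCP position; "eef_rot": TCP orientation; "wrist_force": force on the tool from outside, world axes, zero at the start; "torque": the same for the moment, N m; "opening": opening from 0.0 (shut) to 1.0 (fully open).
Only numpy, scipy, OpenCV 4.12 (cv2) and the standard library are available. Lean on these libraries where they do the work, as an engineer would, in place of code of your own. Each camera call takes 0.05 s, during which the arm holds its last target.

## Working session

There is one attempt and no reset: what is moved stays moved. The work goes in short steps, Python scripts to look and compute and a tool call to move; the robot and the scene stay as the last step left them, time stands still between calls to the robot, and variables do not carry over. Pictures are saved under pics/ and viewed, and the job is handed in when it is done.

Besides the shell and the picture viewer there is one more tool, called after "Call:" by a JSON object that holds its "api" and its "payload", one argument or row to a line. drive_tool: Moves the arm, as the interface text tells. Its arguments: {"type":"object","properties":{"deltas":{"type":"array","items":{"type":"object","properties":{"slide":{"type":"array","items":{"type":"number"}},"delta_rot":{"type":"array","items":{"type":"number"}},"hand":{"type":"number"}}}}},"required":["deltas"]}

```bash
mkdir -p pics
python3 - <<'E'
from bench import ctrl
import cv2
print(ctrl.get_obs(), ctrl.tcp_to_grasp)
for n in("side","top"):
    c=ctrl.camera(n); cv2.imwrite(f"pics/{n}0.png",c["frame"][:,:,::-1]); print(n,c["mtx"],c["R"],c["t"])
E
```

```text
{'time_s': 0.0, 'q': array([ 1.11070778e+00,  1.81513543e-01,  1.60802887e+00, -5.76053652e-06,
        1.35380884e+00, -2.06287277e-01]), 'dq': array([ 0.00163486,  0.0007335 , -0.00132136,  0.00031895, -0.00030073,
       -0.00075762]), 'joint_efforts': array([-8.19987181e-04, -4.44901586e+01, -3.51314092e+01, -4.80804629e-04,
        9.36078111e-03,  4.06243521e-05]), 'eef_pos': array([0.14409592, 0.55606935, 0.23038954]), 'eef_rot': array([-2.84923353e-04,  1.26559647e-01,  9.91958609e-01, -8.31860519e-04]), 'wrist_force': array([ 0.63751535, -0.85353896,  0.71380184]), 'torque': array([ 0.02348748,  0.02923041, -0.02397776]), 'opening': 1.003388006063664} 0.0187
side [[377.34610271   0.         318.16377742]
 [  0.         377.34610271 200.30135926]
 [  0.           0.           1.        ]] [[ 0.99706681 -0.07373942  0.02050081]
 [-0.03361755 -0.6625814  -0.74823509]
 [ 0.06875788  0.74535118 -0.66311686]] [-0.50741179  0.07770304  0.98170863]
top [[454.31009654   0.         318.4208029 ]
 [  0.         454.31009654 199.80976541]
 [  0.           0.           1.        ]] [[-0.02304779 -0.99962975 -0.01446222]
 [-0.98428544  0.02522256 -0.17477414]
 [ 0.17507421  0.0102068  -0.98450233]] [-0.0373922  0.5193215  1.2696448]
```

View pics/side0.png

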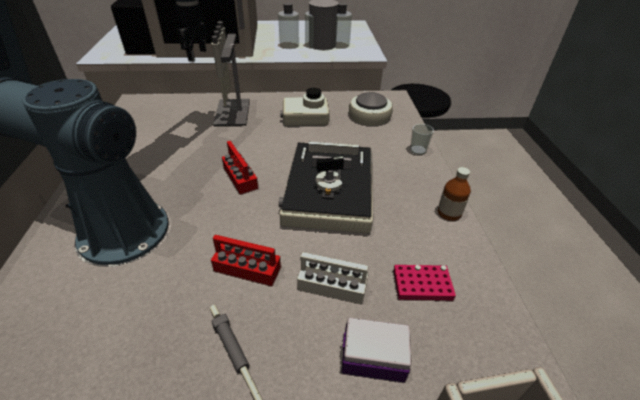

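View pics/top0.png

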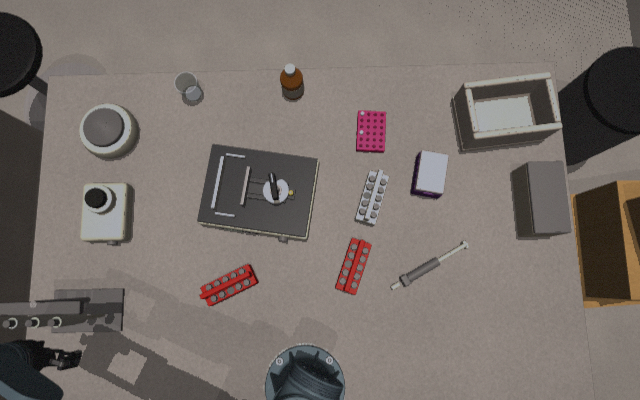

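The side view shows one pale rack at (333,277), with two red look-alikes at (246,260) and (239,167). In the top view the pale rack is at (372,197), and the red ones are at (353,265) and (229,284). The pale one with grey caps fits the description. The shaker is at top (260,190). I'll enlarge both to confirm.

Run:
```python
import cv2,numpy as np
t=cv2.imread("pics/top0.png"); s=cv2.imread("pics/side0.png")
cv2.imwrite("pics/t_sh.png",cv2.resize(t[135:250,190:330],None,fx=5,fy=5,interpolation=cv2.INTER_CUBIC))
a=cv2.resize(t[160:235,345:400],None,fx=5,fy=5,interpolation=cv2.INTER_CUBIC)
b=cv2.resize(s[245:320,285:375],None,fx=5,fy=5,interpolation=cv2.INTER_CUBIC)
cv2.imwrite("pics/rack.png",np.hstack([a,b]))
cv2.imwrite("pics/s_sh.png",cv2.resize(s[135:240,270:385],None,fx=5,fy=5,interpolation=cv2.INTER_CUBIC))
```

```text
(no output)
```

View pics/t_sh.png

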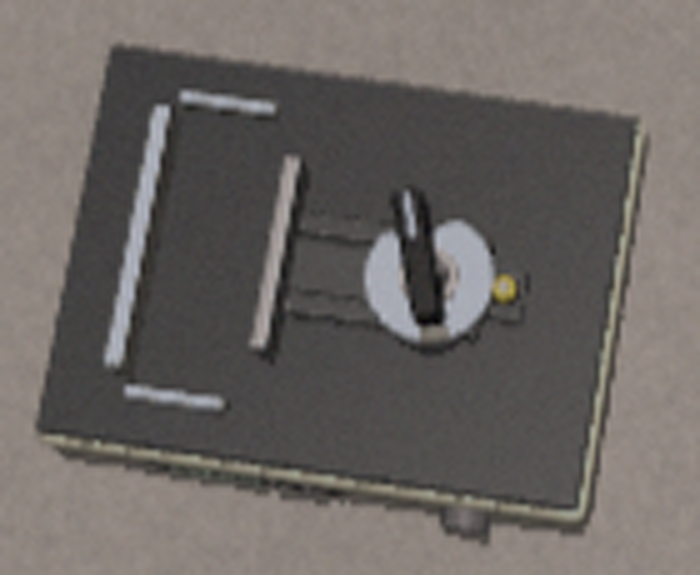

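View pics/rack.png

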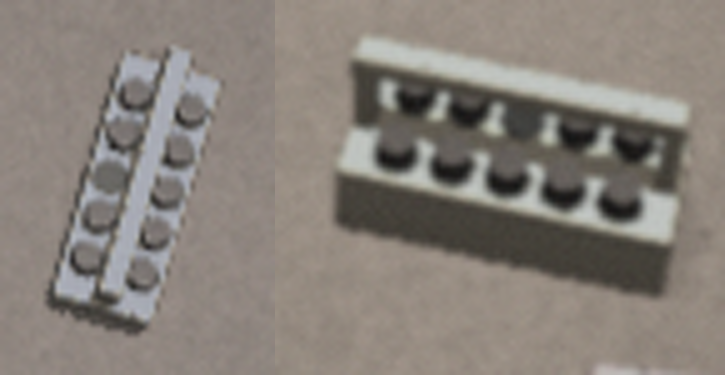

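View pics/s_sh.png

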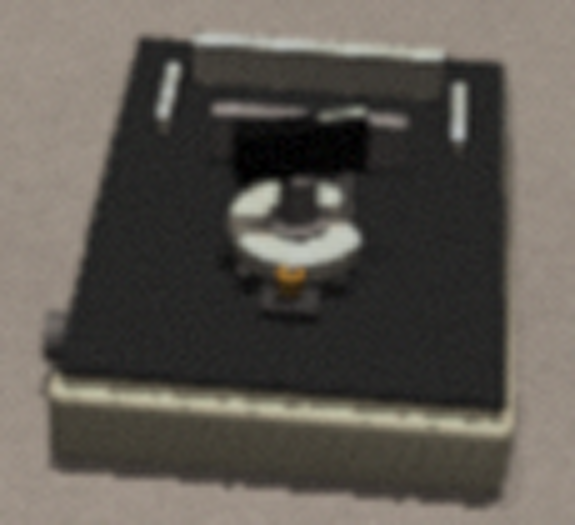

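```bash
cat > h.py <<'E'
import numpy as np,cv2
K={'top':np.array([[454.31009654,0,318.4208029],[0,454.31009654,199.80976541],[0,0,1]]),'side':np.array([[377.34610271,0,318.16377742],[0,377.34610271,200.30135926],[0,0,1]])}
R={'side':np.array([[0.99706681,-0.07373942,0.02050081],[-0.03361755,-0.6625814,-0.74823509],[0.06875788,0.74535118,-0.66311686]]),
'top':np.array([[-0.02304779,-0.99962975,-0.01446222],[-0.98428544,0.02522256,-0.17477414],[0.17507421,0.0102068,-0.98450233]])}
T={'side':np.array([-0.50741179,0.07770304,0.98170863]),'top':np.array([-0.0373922,0.5193215,1.2696448])}
def ray(n,uv,z):
    d=R[n].T@np.linalg.inv(K[n])@np.array([uv[0],uv[1],1.]); c=-R[n].T@T[n]
    return c+d*(z-c[2])/d[2]
def proj(n,X):
    p=K[n]@(R[n]@np.asarray(X)+T[n]); return p[:2]/p[2]
E
python3 - <<'E'
from h import *
t=cv2.imread("pics/top0.png"); s=cv2.imread("pics/side0.png")
# platform: dark mask in top
def comp(m,pt):
    n,l,st,ce=cv2.connectedComponentsWithStats(m.astype(np.uint8)); 
    ys,xs=np.nonzero(m); i=np.argmin((xs-pt[0])**2+(ys-pt[1])**2); return l==l[ys[i],xs[i]]
def rect(m,n,z):
    c,_=cv2.findContours(m.astype(np.uint8),cv2.RETR_EXTERNAL,cv2.CHAIN_APPROX_NONE); c=max(c,key=cv2.contourArea)[:,0]
    P=np.array([ray(n,p,z)[:2] for p in c]); (cx,cy),(w,h),a=cv2.minAreaRect((P*1000).astype(np.float32))
    print(n,"c",cx,cy,"wh",w,h,"ang",a,"n",m.sum())
g=t.max(2)
m=cv2.morphologyEx((g<85).astype(np.uint8),cv2.MORPH_OPEN,np.ones((3,3)))
m=comp(m>0,(290,200)); rect(m,'top',.072)
# fence top, lips
b=t.min(2)
print("bg",t[150,340],"fence",t[180,217],"platform",t[200,290],"bar",t[197,373])
k=cv2.cvtColor(t,cv2.COLOR_BGR2HSV)
br=(b>135)
for nm,p,z in(("fence",(217,180),.102),("lip1",(235,155),.086),("lip2",(225,214),.086),("disc",(280,180),.098)):
    rect(comp(br,p),'top',z)
# sanity corners
for nm,uv in (("TL",(112,45)),("TR",(638,120)),("BR",(577,510)),("BL",(42,432))):
    print(nm,ray('top',(uv[0]/5+190-.4,uv[1]/5+135-.4),.072))
print("bar ends",[ray('top',(x/5+345-.4,y/5+160-.4),.095) for x,y in((179,49),(110,296))])
print("side bar ends",[ray('side',(x/5+285-.4-55,y/5+245-.4),.095) for x,y in((360,45),(688,112))])
print("knob: stripe end/other",[ray('top',(x/5+190-.4,y/5+135-.4),.164) for x,y in((405,190),(432,322))])
for nm,z,p in(("roller",.1,(503,288)),): print(nm,ray('top',(p[0]/5+190-.4,p[1]/5+135-.4),z))
E
```

```text
top c 548.1533813476562 122.68670654296875 wh 309.8749084472656 229.1991729736328 ang 80.1864242553711 n 6941
bg [128 135 144] fence [180 172 169] platform [70 70 73] bar [180 170 168]
top c 568.1839599609375 231.62335205078125 wh 8.839879989624023 148.41094970703125 ang 80.13839721679688 n 164
top c 647.793701171875 185.20350646972656 wh 52.18679428100586 4.1588592529296875 ang 80.10896301269531 n 27
top c 478.14788818359375 214.71934509277344 wh 51.53247833251953 4.372829914093018 ang 80.41315460205078 n 32
top c 540.3343505859375 47.9406852722168 wh 61.75784683227539 28.72108268737793 ang 6.558518409729004 n 169
TL [0.68751661 0.25542769 0.072     ]
TR [ 0.6342181  -0.04955088  0.072     ]
BR [ 0.41003913 -0.0103576   0.072     ]
BL [0.46150908 0.2909885  0.072     ]
bar ends [array([ 0.59180344, -0.22676061,  0.095     ]), array([ 0.45284033, -0.18220717,  0.095     ])]
side bar ends [array([ 0.45746031, -0.18618677,  0.095     ]), array([ 0.59260448, -0.23024814,  0.095     ])]
knob: stripe end/other [array([0.57398972, 0.07433988, 0.164     ]), array([0.50220769, 0.0604269 , 0.164     ])]
roller [0.53208096 0.02746457 0.1       ]
```

Run:
```python
from h import *
s=cv2.imread("pics/side0.png");t=cv2.imread("pics/top0.png")
def C(n,o,pts,z):
    return [np.round(ray(n,(x/5+o[0]-.4,y/5+o[1]-.4),z)*1000,1) for x,y in pts]
print("side bar top corners",C('side',(285,245),[(368-275,36),(686-275,100),(684-275,127),(352-275,68)],.095))
print("side fence top inner corners",C('side',(270,135),[(195,42),(443,55)],.102))
print("fence inner top view",C('top',(190,135),[(168,108),(123,366)],.102))
print("knob side top mid",C('side',(270,135),[(238,122),(367,115)],.164))
print("jaw top front?",C('top',(190,135),[(285,156),(252,346)],.108))
c,x,y=np.array([549,123]),np.array([.985,-.170]),np.array([.170,.985])
# overlay predicted
b=cv2.resize(t,None,fx=4,fy=4,interpolation=cv2.INTER_CUBIC); b2=cv2.resize(s,None,fx=4,fy=4,interpolation=cv2.INTER_CUBIC)
for n,im in(('top',b),('side',b2)):
    def poly(pts,col):
        q=np.array([(proj(n,np.r_[(p[0]*ex+p[1]*ey+o)/1000,p[2]/1000])+.5)*4 for p in pts],np.int32); cv2.polylines(im,[q],True,col,1)
    o,ex,ey=c,x,y
    poly([(-120,-160,72),(120,-160,72),(120,160,72),(-120,160,72)],(0,255,0))
    poly([(-75,105,102),(75,105,102),(75,115,102),(-75,115,102)],(0,0,255))
    poly([(-55,35,108),(55,35,108)],(255,255,0)); poly([(0,-55,164),(0,-55,72)],(255,0,255))
    a=np.radians(-17.9); o,ex,ey=np.array([523,-205.5]),np.array([np.cos(a),np.sin(a)]),np.array([-np.sin(a),np.cos(a)])
    poly([(-73,-7,95),(73,-7,95),(73,7,95),(-73,7,95)],(0,255,0))
    poly([(-75,-30,45),(75,-30,45),(75,30,45),(-75,30,45)],(0,0,255))
cv2.imwrite("pics/o1.png",b[540:1000,780:1580]); cv2.imwrite("pics/o2.png",b2[560:1220,1100:1560][:600])
cv2.imwrite("pics/o2b.png",b2[960:1240,1120:1560])
```

```text
side bar top corners [array([ 461.1, -181.3,   95. ]), array([ 592.8, -223.9,   95. ]), array([ 589.6, -237.9,   95. ]), array([ 453.5, -198.7,   95. ])]
side fence top inner corners [array([495.6, 234.3, 102. ]), array([641.6, 214.1, 102. ])]
fence inner top view [array([640.2, 215.5, 102. ]), array([493.1, 238.4, 102. ])]
knob side top mid [array([507.8,  64.2, 164. ]), array([574.1,  67.4, 164. ])]
jaw top front? [array([608.9, 148.1, 108. ]), array([501.5, 165.8, 108. ])]
```

View pics/o1.png

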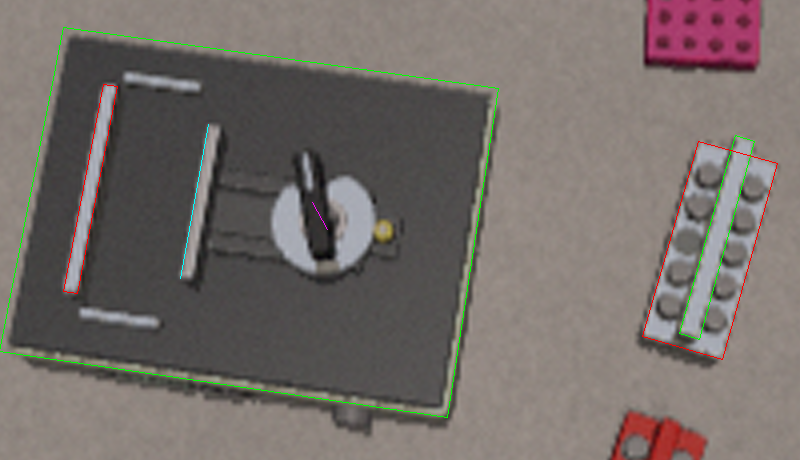

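View pics/o2.png

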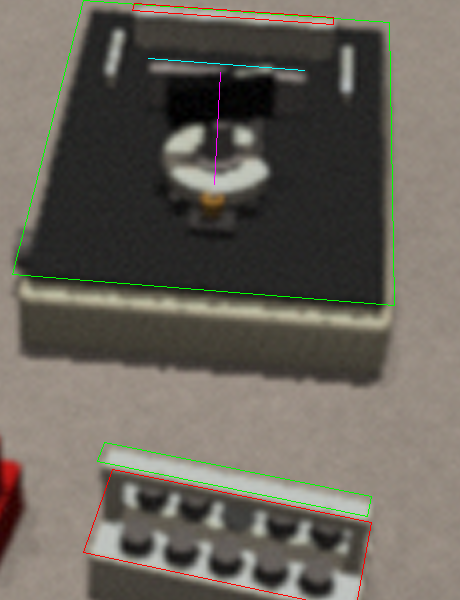

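View pics/o2b.png

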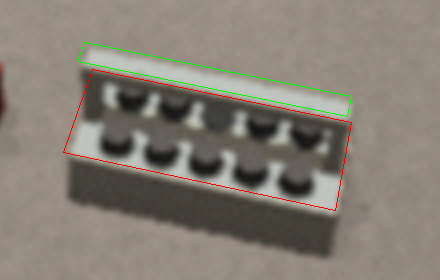

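```bash
cat >> h.py <<'E'
from scipy.spatial.transform import Rotation as Ro
def plan(x,y,z,ang):
    from bench import ctrl
    o=ctrl.get_obs(); q=o["eef_rot"]; M=Ro.from_quat([q[1],q[2],q[3],q[0]])
    A=np.radians(ang); ty=np.array([np.cos(A),np.sin(A),0]); tz=np.array([0,0,-1.]); Gm=np.stack([np.cross(ty,tz),ty,tz],1)
    rv=(M.inv()*Ro.from_matrix(Gm)).as_rotvec()
    d=np.array([x,y,z])/1000-o["eef_pos"]
    Y=M.as_matrix()[:,1]
    print("t",round(o["time_s"],2),"pos",np.round(o["eef_pos"]*1000,1),"yang",round(np.degrees(np.arctan2(Y[1],Y[0])),2),"F",np.round(o["wrist_force"],1),"M",np.round(o["torque"],2),"op",round(o["opening"],3),"q",np.round(o["q"],2))
    print("rot frac",np.round(rv/np.pi,4),"slide total after rot",np.round(Gm.T@d/.05,3))
E
python3 -c "
from h import *
plan(523.4,-207.7,230,72.1)"
```

```text
t 0.1 pos [144.1 556.2 230.5] yang 75.46 F [ 0.4 -0.2  0.1] M [ 0.02 -0.07 -0.03] op 1.0 q [ 1.11  0.18  1.61  0.    1.35 -0.21]
rot frac [-0.0005 -0.0001  0.0187] slide total after rot [-1.1914e+01 -1.2206e+01  1.0000e-02]
```

Call:
{"api": "drive_tool", "payload": {
  "deltas": [
    {"slide": [0, 0, 0], "delta_rot": [0, 0, 0.0187], "hand": 1},
    {"slide": [-0.6, -0.61, 0], "delta_rot": [0, 0, 0], "hand": 1},
    {"slide": [-0.6, -0.61, 0], "delta_rot": [0, 0, 0], "hand": 1},
    {"slide": [-0.6, -0.61, 0], "delta_rot": [0, 0, 0], "hand": 1},
    {"slide": [-0.6, -0.61, 0], "delta_rot": [0, 0, 0], "hand": 1}
  ]
}}

```text
time_s: 0.72
eef_pos: [0.2213, 0.4022, 0.2309]
eef_rot: [-0.0, 0.155, 0.988, -0.0]
wrist_force: [0.8, -0.3, 0.3]
opening: 1.001
```

Call:
{"api": "drive_tool", "payload": {
  "deltas": [
    {"slide": [-0.6, -0.61, 0], "delta_rot": [0, 0, 0], "hand": 1},
    {"slide": [-0.6, -0.61, 0], "delta_rot": [0, 0, 0], "hand": 1},
    {"slide": [-0.6, -0.61, 0], "delta_rot": [0, 0, 0], "hand": 1},
    {"slide": [-0.6, -0.61, 0], "delta_rot": [0, 0, 0], "hand": 1},
    {"slide": [-0.6, -0.61, 0], "delta_rot": [0, 0, 0], "hand": 1}
  ]
}}

```text
time_s: 1.35
eef_pos: [0.3171, 0.2111, 0.2311]
eef_rot: [0.0, 0.156, 0.988, 0.0]
wrist_force: [0.8, -0.0, 0.1]
opening: 0.999
```

Call:
{"api": "drive_tool", "payload": {
  "deltas": [
    {"slide": [-0.6, -0.61, 0], "delta_rot": [0, 0, 0], "hand": 1},
    {"slide": [-0.6, -0.61, 0], "delta_rot": [0, 0, 0], "hand": 1},
    {"slide": [-0.6, -0.61, 0], "delta_rot": [0, 0, 0], "hand": 1},
    {"slide": [-0.6, -0.61, 0], "delta_rot": [0, 0, 0], "hand": 1},
    {"slide": [-0.6, -0.61, 0], "delta_rot": [0, 0, 0], "hand": 1}
  ]
}}

```text
time_s: 1.98
eef_pos: [0.413, 0.0198, 0.2311]
eef_rot: [-0.0, 0.156, 0.988, 0.0]
wrist_force: [0.0, 0.4, 0.0]
opening: 0.999
```

Call:
{"api": "drive_tool", "payload": {
  "deltas": [
    {"slide": [-0.6, -0.61, 0], "delta_rot": [0, 0, 0], "hand": 1},
    {"slide": [-0.6, -0.61, 0], "delta_rot": [0, 0, 0], "hand": 1},
    {"slide": [-0.6, -0.61, 0], "delta_rot": [0, 0, 0], "hand": 1},
    {"slide": [-0.5, -0.5, 0], "delta_rot": [0, 0, 0], "hand": 1},
    {"slide": [0, 0, 0], "delta_rot": [0, 0, 0], "hand": 1}
  ]
}}

```text
time_s: 2.6
eef_pos: [0.4867, -0.127, 0.2307]
eef_rot: [-0.0, 0.157, 0.988, -0.0]
wrist_force: [0.6, 0.8, -0.3]
opening: 1.003
```

Run:
```python
from h import *
plan(523.4,-207.7,230,72.1)
from bench import ctrl
a=[cv2.resize(f,None,fx=3,fy=3,interpolation=cv2.INTER_CUBIC)[:,:,::-1] for f in(ctrl.camera('top')['frame'][150:260,310:430],ctrl.camera('side')['frame'][190:300,270:410])]
cv2.imwrite("pics/a1.png",np.hstack(a))
```

```text
t 2.6 pos [ 486.7 -127.   230.7] yang 71.93 F [ 0.6  0.8 -0.3] M [-0.01  0.01 -0.04] op 1.003 q [-0.49  0.02  1.78 -0.    1.34 -1.75]
rot frac [-0.     -0.0002 -0.0009] slide total after rot [-1.196 -1.311  0.015]
```

View pics/a1.png

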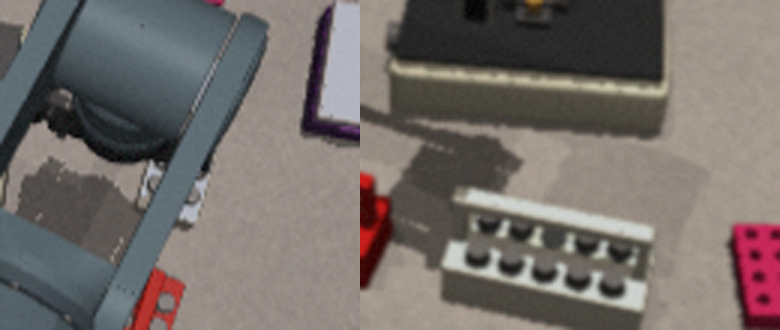

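Call:
{"api": "drive_tool", "payload": {
  "deltas": [
    {"slide": [-0.6, -0.65, 0], "delta_rot": [0, 0, -0.001], "hand": 1},
    {"slide": [-0.6, -0.65, 0], "delta_rot": [0, 0, 0], "hand": 1},
    {"slide": [0, 0, 0.8], "delta_rot": [0, 0, 0], "hand": 1},
    {"slide": [0, 0, 0.8], "delta_rot": [0, 0, 0], "hand": 1},
    {"slide": [0, 0, 0], "delta_rot": [0, 0, 0], "hand": 1}
  ]
}}

```text
time_s: 3.32
eef_pos: [0.521, -0.2026, 0.148]
eef_rot: [-0.004, 0.154, 0.988, 0.002]
wrist_force: [-0.2, -0.4, -0.8]
opening: 0.998
```

Run:
```python
from h import *
plan(523.4,-207.7,72,72.1)
from bench import ctrl
f=ctrl.camera('side')['frame'][:,:,::-1]
cv2.imwrite("pics/a2.png",cv2.resize(f[190:310,260:400],None,fx=5,fy=5,interpolation=cv2.INTER_CUBIC))
```

```text
t 3.33 pos [ 521.  -202.6  148. ] yang 72.33 F [-0.2 -0.4 -0.8] M [ 0.01 -0.01  0.04] op 0.998 q [-0.58  0.24  1.72  0.    1.19 -1.85]
rot frac [ 0.0007 -0.0024  0.0013] slide total after rot [-0.078 -0.082  1.521]
```

View pics/a2.png

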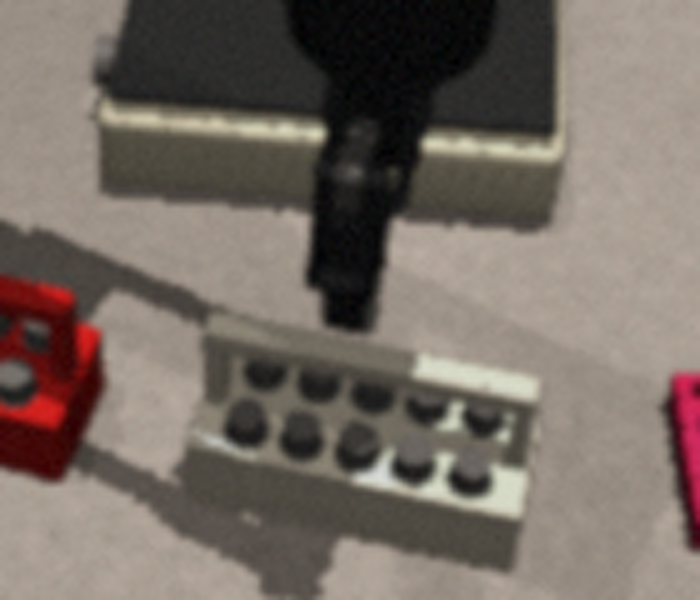

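Call:
{"api": "drive_tool", "payload": {
  "deltas": [
    {"slide": [-0.08, -0.08, 0.4], "delta_rot": [0, 0, 0.001], "hand": 1},
    {"slide": [0, 0, 0.5], "delta_rot": [0, 0, 0], "hand": 1},
    {"slide": [0, 0, 0.4], "delta_rot": [0, 0, 0], "hand": 1},
    {"slide": [0, 0, 0.2], "delta_rot": [0, 0, 0], "hand": 1},
    {"slide": [0, 0, 0], "delta_rot": [0, 0, 0], "hand": 1}
  ]
}}

```text
time_s: 4.0
eef_pos: [0.5262, -0.2103, 0.0762]
eef_rot: [-0.0, 0.156, 0.988, 0.0]
wrist_force: [0.1, -0.8, 0.0]
opening: 1.0
```

Run:
```python
from h import *
plan(523.4,-207.7,72,72.1)
from bench import ctrl
f=ctrl.camera('side')['frame'][:,:,::-1]
cv2.imwrite("pics/a3.png",cv2.resize(f[190:310,260:400],None,fx=5,fy=5,interpolation=cv2.INTER_CUBIC))
```

```text
t 4.0 pos [ 526.2 -210.3   76.2] yang 72.1 F [ 0.1 -0.8  0. ] M [0.07 0.01 0.01] op 1.0 q [-0.59  0.35  1.74 -0.    1.05 -1.85]
rot frac [ 0.     -0.0001 -0.    ] slide total after rot [0.07  0.033 0.084]
```

View pics/a3.png

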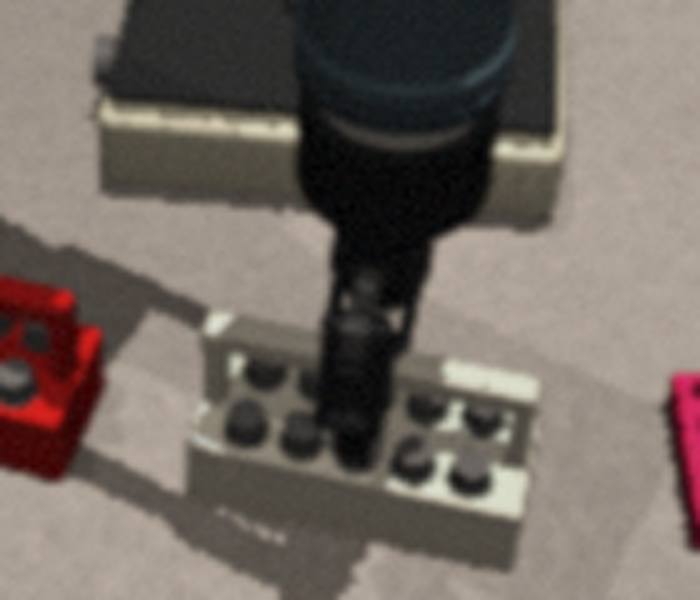

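Call:
{"api": "drive_tool", "payload": {
  "deltas": [
    {"slide": [0, 0.03, 0.06], "delta_rot": [0, 0, 0], "hand": 1},
    {"slide": [0, 0, 0], "delta_rot": [0, 0, 0], "hand": 0.4},
    {"slide": [0, 0, 0], "delta_rot": [0, 0, 0], "hand": 0.2},
    {"slide": [0, 0, 0], "delta_rot": [0, 0, 0], "hand": 0.1},
    {"slide": [0, 0, 0], "delta_rot": [0, 0, 0], "hand": 0}
  ]
}}

```text
time_s: 4.68
eef_pos: [0.5267, -0.2088, 0.0734]
eef_rot: [0.0, 0.156, 0.988, 0.0]
wrist_force: [-0.9, 3.1, 0.6]
opening: 0.151
```

Call:
{"api": "drive_tool", "payload": {
  "deltas": [
    {"slide": [0, 0, 0], "delta_rot": [0, 0, 0], "hand": 0},
    {"slide": [0, 0, 0], "delta_rot": [0, 0, 0], "hand": 0},
    {"slide": [0, 0, 0], "delta_rot": [0, 0, 0], "hand": 0},
    {"slide": [0, 0, 0], "delta_rot": [0, 0, 0], "hand": 0},
    {"slide": [0, 0, 0], "delta_rot": [0, 0, 0], "hand": 0}
  ]
}}

```text
time_s: 5.3
eef_pos: [0.5267, -0.2089, 0.0734]
eef_rot: [0.0, 0.156, 0.988, 0.0]
wrist_force: [1.1, 1.1, 1.5]
opening: 0.148
```

Run:
```python
from h import *
plan(561.6,191.2,260,80.2)
from bench import ctrl
f=ctrl.camera('side')['frame'][:,:,::-1]
cv2.imwrite("pics/a4.png",cv2.resize(f[190:310,260:400],None,fx=5,fy=5,interpolation=cv2.INTER_CUBIC))
```

```text
t 5.3 pos [ 526.7 -208.9   73.4] yang 72.09 F [1.1 1.1 1.5] M [ 0.17 -0.02 -0.02] op 0.148 q [-0.59  0.35  1.74  0.    1.05 -1.85]
rot frac [ 0.     0.    -0.045] slide total after rot [ 0.674  8.004 -3.733]
```

View pics/a4.png

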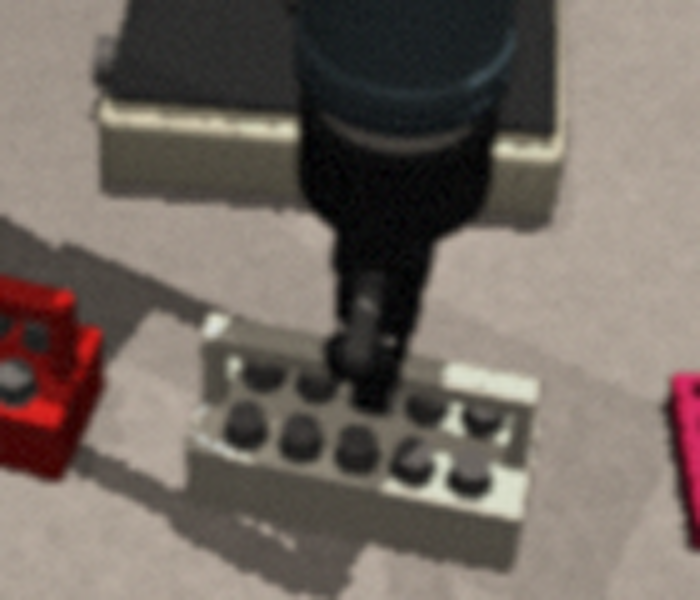

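Call:
{"api": "drive_tool", "payload": {
  "deltas": [
    {"slide": [0, 0, -0.2], "delta_rot": [0, 0, 0], "hand": 0},
    {"slide": [0, 0, -0.4], "delta_rot": [0, 0, 0], "hand": 0},
    {"slide": [0, 0, -0.5], "delta_rot": [0, 0, 0], "hand": 0},
    {"slide": [0, 0, -0.5], "delta_rot": [0, 0, 0], "hand": 0},
    {"slide": [0, 0, -0.5], "delta_rot": [0, 0, 0], "hand": 0}
  ]
}}

```text
time_s: 5.98
eef_pos: [0.5262, -0.2088, 0.1791]
eef_rot: [-0.0, 0.156, 0.988, 0.0]
wrist_force: [0.6, 0.3, -3.5]
opening: 0.15
```

Call:
{"api": "drive_tool", "payload": {
  "deltas": [
    {"slide": [0, 0, -0.5], "delta_rot": [0, 0, 0], "hand": 0},
    {"slide": [0, 0, -0.5], "delta_rot": [0, 0, 0], "hand": 0},
    {"slide": [0, 0, -0.5], "delta_rot": [0, 0, -0.015], "hand": 0},
    {"slide": [0, 0, -0.2], "delta_rot": [0, 0, -0.02], "hand": 0},
    {"slide": [0, 0, 0], "delta_rot": [0, 0, -0.01], "hand": 0}
  ]
}}

```text
time_s: 6.6
eef_pos: [0.5268, -0.2092, 0.2643]
eef_rot: [0.001, 0.085, 0.996, -0.0]
wrist_force: [0.1, -1.4, -3.3]
opening: 0.15
```

Run:
```python
from h import *
plan(561.6,191.2,260,80.2)
from bench import ctrl
f=ctrl.camera('side')['frame'][:,:,::-1]
cv2.imwrite("pics/a5.png",cv2.resize(f[120:290,250:410],None,fx=3.5,fy=3.5,interpolation=cv2.INTER_CUBIC))
```

```text
t 6.6 pos [ 526.8 -209.2  264.3] yang 80.25 F [ 0.1 -1.4 -3.3] M [-0.03 -0.03  0.  ] op 0.15 q [-0.59  0.13  1.59 -0.    1.41 -1.99]
rot frac [-0.0003  0.0004  0.0003] slide total after rot [0.676 8.009 0.086]
```

View pics/a5.png

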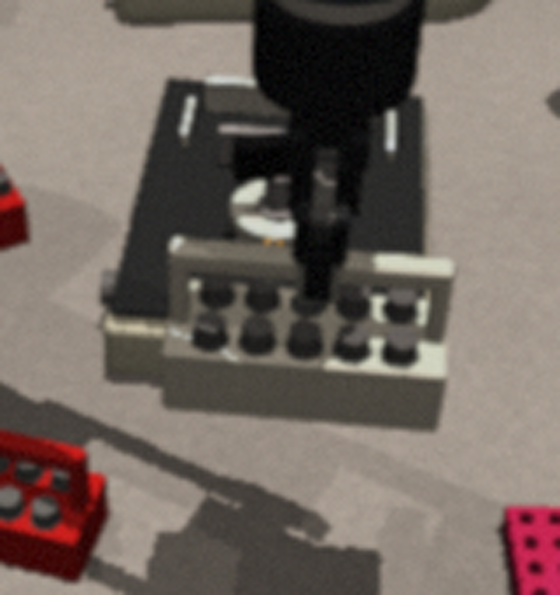

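Call:
{"api": "drive_tool", "payload": {
  "deltas": [
    {"slide": [0.05, 0.3, 0], "delta_rot": [0, 0, 0], "hand": 0},
    {"slide": [0.05, 0.6, 0], "delta_rot": [0, 0, 0], "hand": 0},
    {"slide": [0.05, 0.6, 0], "delta_rot": [0, 0, 0], "hand": 0},
    {"slide": [0.05, 0.6, 0], "delta_rot": [0, 0, 0], "hand": 0},
    {"slide": [0.05, 0.6, 0], "delta_rot": [0, 0, 0], "hand": 0}
  ]
}}

```text
time_s: 7.28
eef_pos: [0.5366, -0.0716, 0.2624]
eef_rot: [-0.001, 0.086, 0.996, 0.0]
wrist_force: [0.1, -0.2, -3.0]
opening: 0.149
```

Call:
{"api": "drive_tool", "payload": {
  "deltas": [
    {"slide": [0.05, 0.6, 0], "delta_rot": [0, 0, 0], "hand": 0},
    {"slide": [0.05, 0.6, 0], "delta_rot": [0, 0, 0], "hand": 0},
    {"slide": [0.05, 0.6, 0], "delta_rot": [0, 0, 0], "hand": 0},
    {"slide": [0.05, 0.6, 0], "delta_rot": [0, 0, 0], "hand": 0},
    {"slide": [0.05, 0.6, 0], "delta_rot": [0, 0, 0], "hand": 0}
  ]
}}

```text
time_s: 7.9
eef_pos: [0.5495, 0.0782, 0.2623]
eef_rot: [-0.001, 0.086, 0.996, 0.0]
wrist_force: [0.1, 0.1, -2.8]
opening: 0.149
```

Call:
{"api": "drive_tool", "payload": {
  "deltas": [
    {"slide": [0.05, 0.6, 0], "delta_rot": [0, 0, 0], "hand": 0},
    {"slide": [0.05, 0.6, 0], "delta_rot": [0, 0, 0], "hand": 0},
    {"slide": [0, 0.6, 0], "delta_rot": [0, 0, 0], "hand": 0},
    {"slide": [0, 0.4, 0], "delta_rot": [0, 0, 0], "hand": 0},
    {"slide": [0, 0, 0], "delta_rot": [0, 0, 0], "hand": 0}
  ]
}}

```text
time_s: 8.52
eef_pos: [0.5637, 0.1869, 0.2626]
eef_rot: [-0.001, 0.085, 0.996, -0.0]
wrist_force: [-0.6, -0.7, -2.9]
opening: 0.152
```

Run:
```python
from h import *
plan(564.5,190.7,200,80.2)
from bench import ctrl
f=ctrl.camera('side')['frame'][:,:,::-1]
cv2.imwrite("pics/a6.png",cv2.resize(f[70:210,260:400],None,fx=4,fy=4,interpolation=cv2.INTER_CUBIC))
f=ctrl.camera('top')['frame'][:,:,::-1]
cv2.imwrite("pics/a6t.png",cv2.resize(f[115:265,170:340],None,fx=4,fy=4,interpolation=cv2.INTER_CUBIC))
```

```text
t 8.53 pos [563.7 186.9 262.6] yang 80.3 F [-0.6 -0.7 -2.9] M [-0.   -0.09  0.04] op 0.152 q [ 0.12  0.2   1.52  0.    1.42 -1.28]
rot frac [-0.0001 -0.0004  0.0006] slide total after rot [-0.003  0.077  1.252]
```

View pics/a6.png

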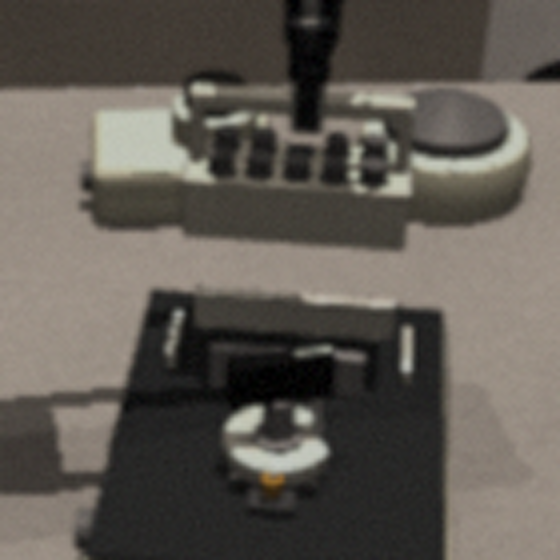

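View pics/a6t.png

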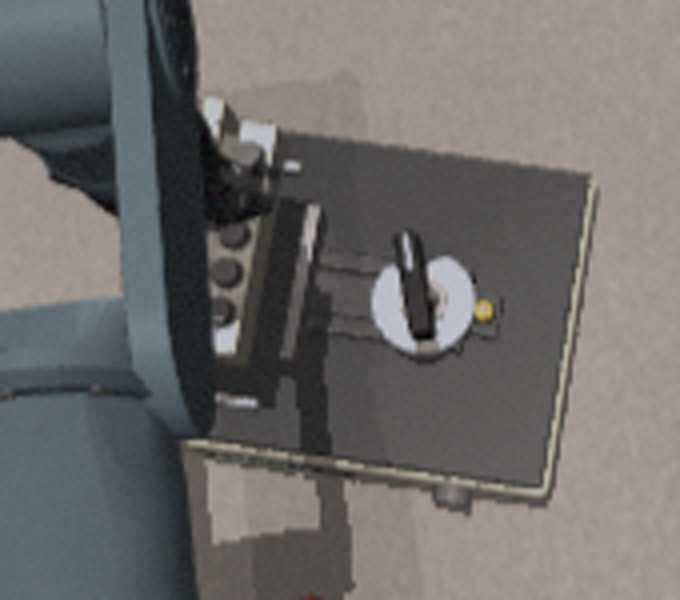

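Run:
```python
from h import *
ex,ey=np.array([.9854,-.1702]),np.array([.1702,.9854])
def sh(P,o): d=P[:2]*1000-o; return np.round([d@ex,d@ey],1)
for z in(.234,):
  for p in((278,124),(237,357)): print("top front-top corners",sh(ray('top',(p[0]/4+170-.4,p[1]/4+115-.4),z),np.array([549,123])))
# side: origin from side fence: (568.6,224.2)-105ey
o=np.array([568.6,224.2])-105*ey
for p,z in(((186,234),.189),((405,246),.189),((186,180),.234),((411,192),.234)): print("side",sh(ray('side',(p[0]/4+260-.4,p[1]/4+70-.4),z),o))
print("tcp",sh(np.array([.5637,.1869]),np.array([549,123])),sh(np.array([.5637,.1869]),o))
```

```text
top front-top corners [75.3 36.1]
top front-top corners [-75.7  34.7]
side [-73.6  40.8]
side [74.  44.8]
side [-72.6  32.8]
side [73.7 36.7]
tcp [ 3.6 65.5] [ 1.5 67.4]
```

Call:
{"api": "drive_tool", "payload": {
  "deltas": [
    {"slide": [0, 0.07, 0.4], "delta_rot": [0, 0, 0], "hand": 0},
    {"slide": [0, 0, 0.5], "delta_rot": [0, 0, 0], "hand": 0},
    {"slide": [0, 0, 0.5], "delta_rot": [0, 0, 0], "hand": 0},
    {"slide": [0, 0, 0.2], "delta_rot": [0, 0, 0], "hand": 0},
    {"slide": [0, 0, 0], "delta_rot": [0, 0, 0], "hand": 0}
  ]
}}

```text
time_s: 9.25
eef_pos: [0.5643, 0.1884, 0.1821]
eef_rot: [-0.001, 0.086, 0.996, -0.0]
wrist_force: [-0.4, 0.3, -3.1]
opening: 0.148
```

Run:
```python
from h import *
plan(564.3,190.4,146,80.2)
from bench import ctrl
f=ctrl.camera('side')['frame'][:,:,::-1]
a=cv2.resize(f[90:210,270:390],None,fx=4,fy=4,interpolation=cv2.INTER_CUBIC)
f=ctrl.camera('top')['frame'][:,:,::-1]
b=cv2.resize(f[130:250,190:265],None,fx=4,fy=4,interpolation=cv2.INTER_CUBIC)
cv2.imwrite("pics/a7.png",np.hstack([a,b]))
```

```text
t 9.25 pos [564.3 188.4 182.1] yang 80.15 F [-0.4  0.3 -3.1] M [ 0.01  0.01 -0.03] op 0.148 q [ 0.12  0.27  1.6  -0.    1.27 -1.28]
rot frac [-0.0002 -0.0007 -0.0003] slide total after rot [0.006 0.039 0.721]
```

View pics/a7.png

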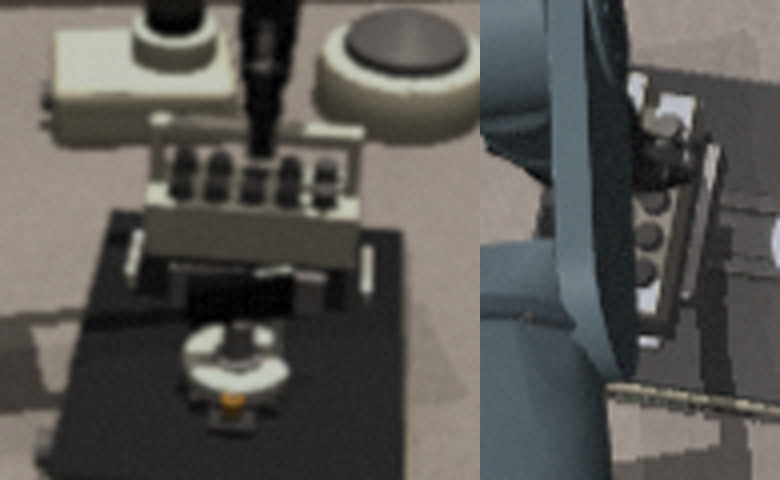

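Run:
```python
from h import *
ex,ey=np.array([.9854,-.1702]),np.array([.1702,.9854])
def sh(P,o): d=P[:2]*1000-o; return np.round([d@ex,d@ey],1)
o=np.array([549,123])
for nm,p,z in(("corner",(697,97),.154),("corner",(655,318),.154),("jaw front",(711,145),.108),("jaw front",(682,298),.108),("bottom",(668,335),.109)): print(nm,sh(ray('top',((p[0]-480)/4+190-.4,p[1]/4+130-.4),z),o))
o=np.array([568.6,224.2])-105*ey
for nm,p,z in(("bot",(146,254),.109),("bot",(360,267),.109),("lipL top",(138,232),.086),("lipR",(368,248),.086)): print(nm,sh(ray('side',(p[0]/4+270-.4,p[1]/4+90-.4),z),o))
```

```text
corner [76.1 38.3]
corner [-77.1  39.3]
jaw front [54.9 32.8]
jaw front [-54.9  33.7]
bottom [-81.8  38.4]
bot [-73.4  39.1]
bot [78.1 42.2]
lipL top [-86.9 100.4]
lipR [ 85.3 101.1]
```

Call:
{"api": "drive_tool", "payload": {
  "deltas": [
    {"slide": [0, 0.02, 0.25], "delta_rot": [0, 0, 0], "hand": 0},
    {"slide": [0, 0, 0.25], "delta_rot": [0, 0, 0], "hand": 0},
    {"slide": [0, 0, 0.12], "delta_rot": [0, 0, 0], "hand": 0},
    {"slide": [0, 0, 0.06], "delta_rot": [0, 0, 0], "hand": 0},
    {"slide": [0, 0, 0.02], "delta_rot": [0, 0, 0], "hand": 0}
  ]
}}

```text
time_s: 9.98
eef_pos: [0.5651, 0.1899, 0.1482]
eef_rot: [-0.0, 0.086, 0.996, -0.0]
wrist_force: [-0.2, 0.5, -3.2]
opening: 0.151
```

Run:
```python
from h import *
plan(564.3,190.4,145.4,80.2)
from bench import ctrl
f=ctrl.camera('side')['frame'][:,:,::-1]
a=cv2.resize(f[90:210,270:390],None,fx=4,fy=4,interpolation=cv2.INTER_CUBIC)
f=ctrl.camera('top')['frame'][:,:,::-1]
b=cv2.resize(f[130:250,190:265],None,fx=4,fy=4,interpolation=cv2.INTER_CUBIC)
cv2.imwrite("pics/a8.png",np.hstack([a,b]))
```

```text
t 9.97 pos [565.1 189.9 148.2] yang 80.19 F [-0.2  0.5 -3.2] M [-0.   -0.06 -0.02] op 0.151 q [ 0.13  0.31  1.62 -0.    1.21 -1.27]
rot frac [-0.     -0.     -0.0001] slide total after rot [0.018 0.008 0.055]
```

View pics/a8.png

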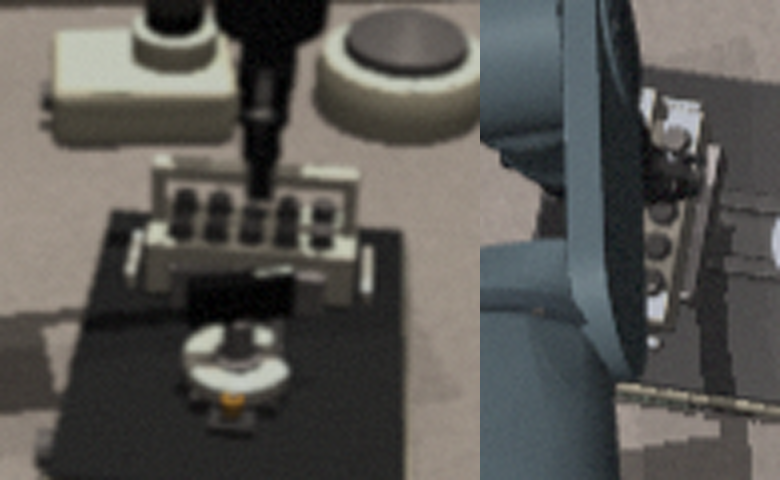

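Call:
{"api": "drive_tool", "payload": {
  "deltas": [
    {"slide": [0, 0, 0.03], "delta_rot": [0, 0, 0], "hand": 0},
    {"slide": [0, 0, 0.02], "delta_rot": [0, 0, 0], "hand": 0},
    {"slide": [0, 0, 0.01], "delta_rot": [0, 0, 0], "hand": 0},
    {"slide": [0, 0, 0], "delta_rot": [0, 0, 0], "hand": 0},
    {"slide": [0, 0, 0], "delta_rot": [0, 0, 0], "hand": 0}
  ]
}}

```text
time_s: 10.7
eef_pos: [0.5651, 0.1899, 0.1454]
eef_rot: [0.0, 0.085, 0.996, 0.0]
wrist_force: [-0.2, 0.3, -2.3]
opening: 0.15
```

Call:
{"api": "drive_tool", "payload": {
  "deltas": [
    {"slide": [0, 0, 0.02], "delta_rot": [0, 0, 0], "hand": 0},
    {"slide": [0, 0, 0], "delta_rot": [0, 0, 0], "hand": 0},
    {"slide": [0, 0, 0], "delta_rot": [0, 0, 0], "hand": 0},
    {"slide": [0, 0, 0], "delta_rot": [0, 0, 0], "hand": 0},
    {"slide": [0, 0, 0], "delta_rot": [0, 0, 0], "hand": 0}
  ]
}}

```text
time_s: 11.32
eef_pos: [0.5653, 0.1902, 0.1453]
eef_rot: [0.0, 0.085, 0.996, 0.0]
wrist_force: [-2.6, 0.9, 4.9]
opening: 0.152
```

Contact confirmed: the wrist force went from -3.2 to +4.9 N. I'll release and then rise.

Call:
{"api": "drive_tool", "payload": {
  "deltas": [
    {"slide": [0, 0, 0], "delta_rot": [0, 0, 0], "hand": 0.3},
    {"slide": [0, 0, 0], "delta_rot": [0, 0, 0], "hand": 0.5},
    {"slide": [0, 0, 0], "delta_rot": [0, 0, 0], "hand": 0.7},
    {"slide": [0, 0, 0], "delta_rot": [0, 0, 0], "hand": 0.7},
    {"slide": [0, 0, 0], "delta_rot": [0, 0, 0], "hand": 0.7}
  ]
}}

```text
time_s: 11.95
eef_pos: [0.5651, 0.1898, 0.1442]
eef_rot: [-0.0, 0.086, 0.996, -0.0]
wrist_force: [0.3, 0.5, -0.3]
opening: 0.703
```

Call:
{"api": "drive_tool", "payload": {
  "deltas": [
    {"slide": [0, 0, -0.3], "delta_rot": [0, 0, 0], "hand": 0.7},
    {"slide": [0, 0, -0.5], "delta_rot": [0, 0, 0], "hand": 0.7},
    {"slide": [0, 0, -0.7], "delta_rot": [0, 0, 0], "hand": 0.7},
    {"slide": [0, 0, -0.5], "delta_rot": [0, 0, 0], "hand": 0.7},
    {"slide": [0, 0, 0], "delta_rot": [0, 0, 0], "hand": 0.7}
  ]
}}

```text
time_s: 12.58
eef_pos: [0.5668, 0.1901, 0.248]
eef_rot: [0.003, 0.085, 0.996, 0.001]
wrist_force: [-0.0, -0.5, 0.1]
opening: 0.7
```

Run:
```python
from h import *
plan(539.6,67.5,245,101)
```

```text
t 12.57 pos [566.8 190.1 248. ] yang 80.2 F [-0.  -0.5  0.1] M [-0.   -0.04  0.01] op 0.7 q [ 0.13  0.21  1.53  0.    1.39 -1.27]
rot frac [ 0.0002  0.002  -0.1156] slide total after rot [ 1.002 -2.304  0.06 ]
```

Call:
{"api": "drive_tool", "payload": {
  "deltas": [
    {"slide": [0, 0, 0], "delta_rot": [0, 0, -0.058], "hand": 0.7},
    {"slide": [0, 0, 0], "delta_rot": [0, 0, -0.058], "hand": 0.7},
    {"slide": [0.3, -0.8, 0], "delta_rot": [0, 0, 0], "hand": 0.7},
    {"slide": [0.3, -0.8, 0], "delta_rot": [0, 0, 0], "hand": 0.7},
    {"slide": [0.3, -0.8, 0], "delta_rot": [0, 0, 0], "hand": 0.7}
  ]
}}

```text
time_s: 13.2
eef_pos: [0.543, 0.0624, 0.2432]
eef_rot: [-0.001, -0.097, 0.995, 0.0]
wrist_force: [1.6, 0.2, 0.9]
opening: 0.7
```

Call:
{"api": "drive_tool", "payload": {
  "deltas": [
    {"slide": [0.3, -0.8, 0], "delta_rot": [0, 0, 0], "hand": 0.7},
    {"slide": [0.3, -0.8, 0], "delta_rot": [0, 0, 0], "hand": 0.7},
    {"slide": [0.3, -0.8, 0], "delta_rot": [0, 0, 0], "hand": 0.7},
    {"slide": [0.3, -0.8, 0], "delta_rot": [0, 0, 0], "hand": 0.7},
    {"slide": [0, 0, 0], "delta_rot": [0, 0, 0], "hand": 0.7}
  ]
}}

```text
time_s: 13.82
eef_pos: [0.5149, -0.1074, 0.2433]
eef_rot: [-0.001, -0.094, 0.996, 0.0]
wrist_force: [-0.5, -0.6, 0.4]
opening: 0.701
```

Run:
```python
from h import *
plan(539.6,67.5,245,101)
from bench import ctrl
f=ctrl.camera('side')['frame'][:,:,::-1]
a=cv2.resize(f[110:230,275:390],None,fx=5,fy=5,interpolation=cv2.INTER_CUBIC)
f=ctrl.camera('top')['frame'][:,:,::-1]
b=cv2.resize(f[135:250,190:330],None,fx=5,fy=5,interpolation=cv2.INTER_CUBIC)
cv2.imwrite("pics/a9.png",a);cv2.imwrite("pics/a9t.png",b)
```

```text
t 13.82 pos [ 514.9 -107.4  243.3] yang 100.84 F [-0.5 -0.6  0.4] M [ 0.02 -0.01  0.  ] op 0.701 q [-0.43  0.06  1.71 -0.    1.37 -2.19]
rot frac [ 0.0001 -0.0005 -0.0009] slide total after rot [-1.152  3.34  -0.033]
```

View pics/a9.png

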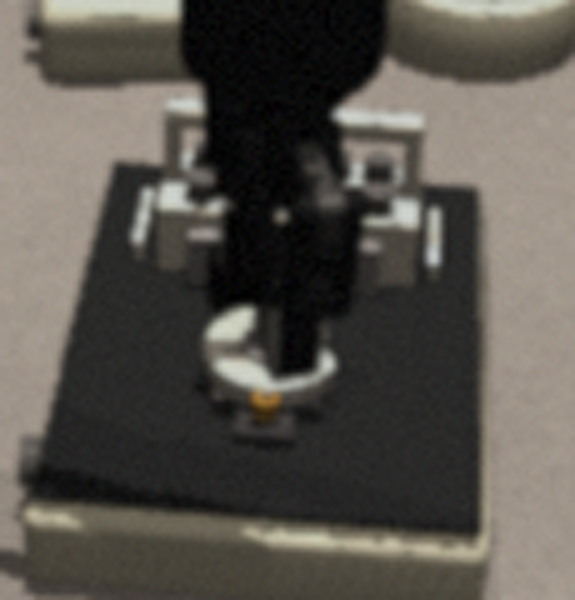

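View pics/a9t.png

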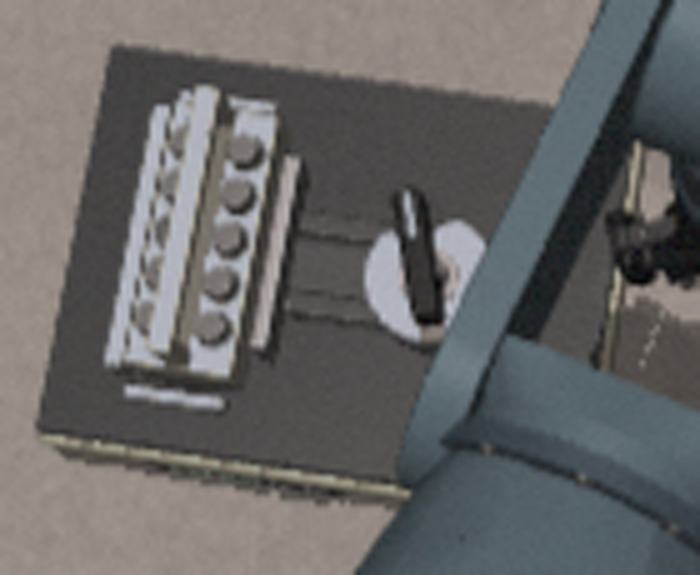

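Run:
```python
from h import *
ex,ey=np.array([.9854,-.1702]),np.array([.1702,.9854]); o=np.array([549,123])
def sh(P,o): d=P[:2]*1000-o; return np.round([d@ex,d@ey],1)
for p,z in(((206,87),.167),((160,352),.167),((278,112),.117),((236,378),.117)): print(sh(ray('top',(p[0]/5+190-.4,p[1]/5+135-.4),z),o))
print("bar: centerline at both ends")
for p in((404,190),(434,320)): P=ray('top',(p[0]/5+190-.4,p[1]/5+135-.4),.164); print(P,sh(P,o))
# bar mask axis
t=cv2.imread("pics/top0.png"); m=(t.max(2)<45).astype(np.uint8); m[:, :260]=0; m[:,300:]=0; m[:165]=0; m[205:]=0
n,l,s,c=cv2.connectedComponentsWithStats(m); i=1+np.argmax(s[1:,4]); ys,xs=np.nonzero(l==i); print(len(xs),xs.mean(),ys.mean())
P=np.array([ray('top',(x,y),.164)[:2] for x,y in zip(xs,ys)]); r=cv2.minAreaRect((P*1000).astype(np.float32)); print(r)
```

```text
[72.8 71. ]
[-72.5  68.9]
[77.1 41.3]
[-74.1  37.7]
bar: centerline at both ends
[0.57400386 0.07487302 0.164     ] [ 32.8 -43.2]
[0.50325142 0.05936468 0.164     ] [-34.2 -70.5]
27 275.9259259259259 194.37037037037038
((519.6889038085938, 62.94303512573242), (10.555267333984375, 35.0235481262207), 89.5934829711914)
```

Call:
{"api": "drive_tool", "payload": {
  "deltas": [
    {"slide": [0, 0, 0], "delta_rot": [0, 0, -0.0065], "hand": 0.7},
    {"slide": [-0.23, 0.67, 0], "delta_rot": [0, 0, 0], "hand": 0.7},
    {"slide": [-0.23, 0.67, 0], "delta_rot": [0, 0, 0], "hand": 0.7},
    {"slide": [-0.23, 0.67, 0], "delta_rot": [0, 0, 0], "hand": 0.7},
    {"slide": [-0.23, 0.67, 0], "delta_rot": [0, 0, 0], "hand": 0.7}
  ]
}}

```text
time_s: 14.55
eef_pos: [0.5322, 0.0381, 0.2442]
eef_rot: [0.0, -0.108, 0.994, 0.0]
wrist_force: [0.7, 0.2, 0.2]
opening: 0.701
```

Call:
{"api": "drive_tool", "payload": {
  "deltas": [
    {"slide": [-0.2, 0.6, 0], "delta_rot": [0, 0, 0], "hand": 0.7},
    {"slide": [0, 0, 0.5], "delta_rot": [0, 0, 0], "hand": 0.7},
    {"slide": [0, 0, 0.5], "delta_rot": [0, 0, 0], "hand": 0.7},
    {"slide": [0, 0, 0], "delta_rot": [0, 0, 0], "hand": 0.7},
    {"slide": [0, 0, 0], "delta_rot": [0, 0, 0], "hand": 0.7}
  ]
}}

```text
time_s: 15.18
eef_pos: [0.5362, 0.0676, 0.1952]
eef_rot: [0.001, -0.107, 0.994, -0.0]
wrist_force: [-0.1, 0.3, 0.7]
opening: 0.702
```

Run:
```python
from h import *
plan(540.3,68,132,102.2)
from bench import ctrl
f=ctrl.camera('side')['frame'][:,:,::-1]
a=cv2.resize(f[90:210,275:390],None,fx=5,fy=5,interpolation=cv2.INTER_CUBIC)
cv2.imwrite("pics/b1.png",a)
```

```text
t 15.18 pos [536.2  67.6 195.2] yang 102.31 F [-0.1  0.3  0.7] M [ 0.03 -0.    0.03] op 0.702 q [-0.09  0.14  1.73  0.    1.27 -1.88]
rot frac [-0.0001  0.0003  0.0006] slide total after rot [-0.082 -0.01   1.264]
```

View pics/b1.png

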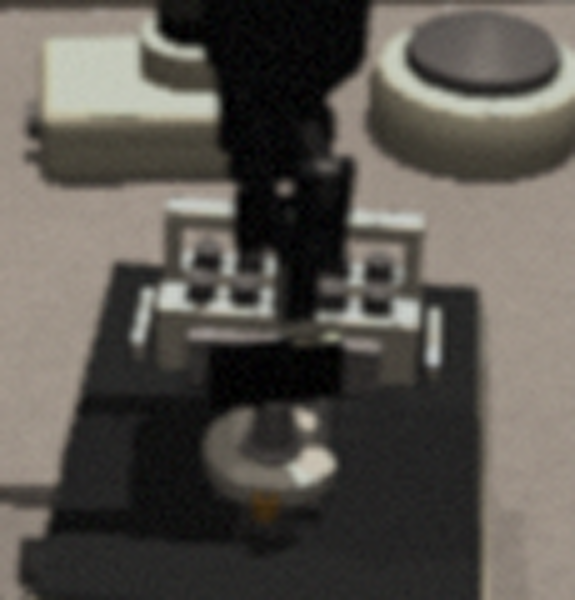

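Call:
{"api": "drive_tool", "payload": {
  "deltas": [
    {"slide": [-0.08, 0, 0.3], "delta_rot": [0, 0, 0], "hand": 0.7},
    {"slide": [0, 0, 0.5], "delta_rot": [0, 0, 0], "hand": 0.7},
    {"slide": [0, 0, 0.3], "delta_rot": [0, 0, 0], "hand": 0.7},
    {"slide": [0, 0, 0.15], "delta_rot": [0, 0, 0], "hand": 0.7},
    {"slide": [0, 0, 0], "delta_rot": [0, 0, 0], "hand": 0.7}
  ]
}}

```text
time_s: 15.85
eef_pos: [0.5395, 0.0678, 0.1314]
eef_rot: [-0.0, -0.107, 0.994, 0.0]
wrist_force: [-0.1, 0.0, -0.5]
opening: 0.702
```

Call:
{"api": "drive_tool", "payload": {
  "deltas": [
    {"slide": [0, 0, 0], "delta_rot": [0, 0, 0], "hand": 0.3},
    {"slide": [0, 0, 0], "delta_rot": [0, 0, 0], "hand": 0.2},
    {"slide": [0, 0, 0], "delta_rot": [0, 0, 0], "hand": 0.1},
    {"slide": [0, 0, 0], "delta_rot": [0, 0, 0], "hand": 0},
    {"slide": [0, 0, 0], "delta_rot": [0, 0, 0], "hand": 0}
  ]
}}

```text
time_s: 16.48
eef_pos: [0.5403, 0.0682, 0.1326]
eef_rot: [0.001, -0.107, 0.994, 0.0]
wrist_force: [-0.5, 3.1, 5.3]
opening: 0.179
```

Run:
```python
from h import *
plan(540.3,68,132,-9.8)
from bench import ctrl
f=ctrl.camera('side')['frame'][:,:,::-1]
a=cv2.resize(f[90:210,275:390],None,fx=5,fy=5,interpolation=cv2.INTER_CUBIC)
cv2.imwrite("pics/b2.png",a)
```

```text
t 16.48 pos [540.3  68.2 132.6] yang 102.25 F [-0.5  3.1  5.3] M [ 0.48 -0.03 -0.05] op 0.179 q [-0.09  0.22  1.77  0.    1.15 -1.88]
rot frac [6.000e-04 3.000e-04 6.225e-01] slide total after rot [-0.005  0.     0.013]
```

View pics/b2.png

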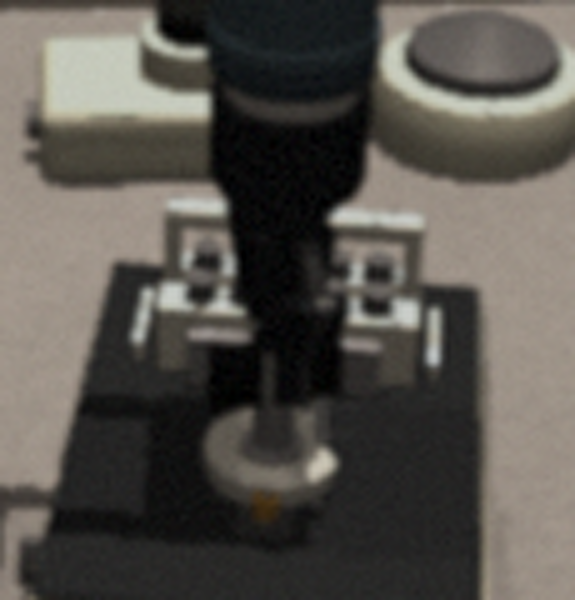

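Call:
{"api": "drive_tool", "payload": {
  "deltas": [
    {"slide": [0, 0, 0], "delta_rot": [0, 0, 0.02], "hand": 0},
    {"slide": [0, 0, 0], "delta_rot": [0, 0, 0.04], "hand": 0},
    {"slide": [0, 0, 0], "delta_rot": [0, 0, 0.04], "hand": 0},
    {"slide": [0, 0, 0], "delta_rot": [0, 0, 0.04], "hand": 0},
    {"slide": [0, 0, 0], "delta_rot": [0, 0, 0.04], "hand": 0}
  ]
}}

```text
time_s: 17.15
eef_pos: [0.5402, 0.0678, 0.1326]
eef_rot: [0.001, 0.177, 0.984, -0.0]
wrist_force: [-0.5, 1.4, 5.7]
opening: 0.181
```

Run:
```python
from h import *
plan(540.3,68.2,132.6,-9.8)
from bench import ctrl
f=ctrl.camera('side')['frame'][:,:,::-1]
a=cv2.resize(f[90:210,275:390],None,fx=5,fy=5,interpolation=cv2.INTER_CUBIC)
cv2.imwrite("pics/b3.png",a)
```

```text
t 17.15 pos [540.2  67.8 132.6] yang 69.66 F [-0.5  1.4  5.7] M [0.09 0.1  0.25] op 0.181 q [-0.09  0.22  1.77 -0.    1.15 -1.31]
rot frac [3.000e-04 4.000e-04 4.414e-01] slide total after rot [0.009 0.    0.001]
```

View pics/b3.png

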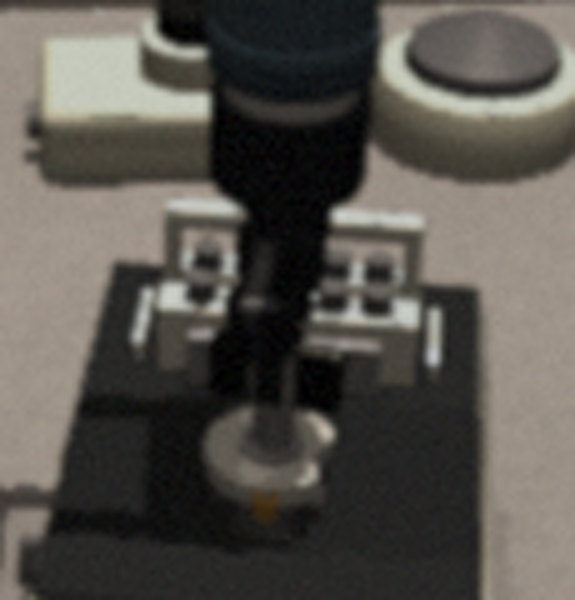

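Call:
{"api": "drive_tool", "payload": {
  "deltas": [
    {"slide": [0, 0, 0], "delta_rot": [0, 0, 0.04], "hand": 0},
    {"slide": [0, 0, 0], "delta_rot": [0, 0, 0.04], "hand": 0},
    {"slide": [0, 0, 0], "delta_rot": [0, 0, 0.04], "hand": 0},
    {"slide": [0, 0, 0], "delta_rot": [0, 0, 0.04], "hand": 0},
    {"slide": [0, 0, 0], "delta_rot": [0, 0, 0.04], "hand": 0}
  ]
}}

```text
time_s: 17.82
eef_pos: [0.5399, 0.0674, 0.1326]
eef_rot: [0.001, 0.472, 0.882, -0.0]
wrist_force: [-2.5, -0.8, 7.0]
opening: 0.174
```

Call:
{"api": "drive_tool", "payload": {
  "deltas": [
    {"slide": [0, 0, 0], "delta_rot": [0, 0, 0.03], "hand": 0},
    {"slide": [0, 0, 0], "delta_rot": [0, 0, 0.03], "hand": 0},
    {"slide": [0, 0, 0], "delta_rot": [0, 0, 0.03], "hand": 0},
    {"slide": [0, 0, 0], "delta_rot": [0, 0, 0.03], "hand": 0},
    {"slide": [0, 0, 0], "delta_rot": [0, 0, 0.03], "hand": 0}
  ]
}}

```text
time_s: 18.45
eef_pos: [0.5395, 0.0673, 0.1326]
eef_rot: [0.0, 0.665, 0.747, -0.001]
wrist_force: [-5.1, -0.7, 8.1]
opening: 0.18
```

Run:
```python
from h import *
plan(540.3,68.2,132.6,-9.8)
from bench import ctrl
f=ctrl.camera('side')['frame'][:,:,::-1]
a=cv2.resize(f[90:210,275:390],None,fx=5,fy=5,interpolation=cv2.INTER_CUBIC)
cv2.imwrite("pics/b4.png",a)
```

```text
t 18.45 pos [539.5  67.3 132.6] yang 6.68 F [-5.1 -0.7  8.1] M [-0.22  0.67  0.03] op 0.18 q [-0.09  0.22  1.77 -0.    1.15 -0.21]
rot frac [-0.0001  0.0004  0.0916] slide total after rot [0.021 0.012 0.   ]
```

View pics/b4.png

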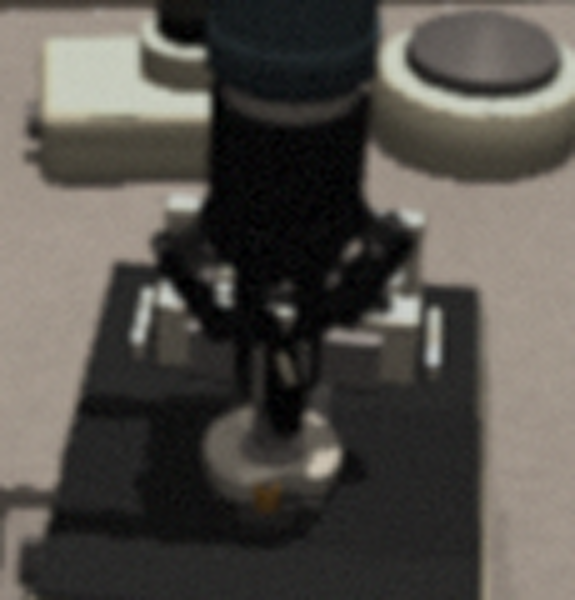

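Call:
{"api": "drive_tool", "payload": {
  "deltas": [
    {"slide": [0, 0, 0], "delta_rot": [0, 0, 0.03], "hand": 0},
    {"slide": [0, 0, 0], "delta_rot": [0, 0, 0.03], "hand": 0},
    {"slide": [0, 0, 0], "delta_rot": [0, 0, 0.02], "hand": 0},
    {"slide": [0, 0, 0], "delta_rot": [0, 0, 0], "hand": 0},
    {"slide": [0, 0, 0], "delta_rot": [0, 0, 0], "hand": 0}
  ]
}}

```text
time_s: 19.12
eef_pos: [0.5393, 0.0672, 0.1326]
eef_rot: [0.0, 0.752, 0.659, -0.001]
wrist_force: [-5.0, -1.4, 8.3]
opening: 0.177
```

Call:
{"api": "drive_tool", "payload": {
  "deltas": [
    {"slide": [0, 0, 0], "delta_rot": [0, 0, 0], "hand": 0.2},
    {"slide": [0, 0, 0], "delta_rot": [0, 0, 0], "hand": 0.35},
    {"slide": [0, 0, 0], "delta_rot": [0, 0, 0], "hand": 0.6},
    {"slide": [0, 0, 0], "delta_rot": [0, 0, 0], "hand": 0.6},
    {"slide": [0, 0, 0], "delta_rot": [0, 0, 0], "hand": 0.6}
  ]
}}

```text
time_s: 19.75
eef_pos: [0.5396, 0.0679, 0.1316]
eef_rot: [-0.0, 0.752, 0.659, -0.0]
wrist_force: [0.6, -0.4, 0.4]
opening: 0.602
```

Call:
{"api": "drive_tool", "payload": {
  "deltas": [
    {"slide": [0, 0, -0.3], "delta_rot": [0, 0, 0], "hand": 0.6},
    {"slide": [0, 0, -0.5], "delta_rot": [0, 0, 0], "hand": 0.6},
    {"slide": [0, 0, -0.7], "delta_rot": [0, 0, 0], "hand": 0.6},
    {"slide": [0, 0, -0.7], "delta_rot": [0, 0, 0], "hand": 0.6},
    {"slide": [0, 0, 0], "delta_rot": [0, 0, 0], "hand": 0.6}
  ]
}}

```text
time_s: 20.38
eef_pos: [0.542, 0.0678, 0.2465]
eef_rot: [0.003, 0.752, 0.659, 0.003]
wrist_force: [0.2, 0.0, 0.6]
opening: 0.594
```

Run:
```python
from h import *
plan(440,-150,240,-9.8)
```

```text
t 20.38 pos [542.   67.8 246.5] yang -7.55 F [0.2 0.  0.6] M [-0.   -0.    0.01] op 0.594 q [-0.09  0.1   1.67 -0.    1.37  0.04]
rot frac [ 0.0025 -0.0001  0.0125] slide total after rot [-4.639 -1.268  0.13 ]
```

Call:
{"api": "drive_tool", "payload": {
  "deltas": [
    {"slide": [-0.6, -0.2, 0], "delta_rot": [0, 0, 0], "hand": 0.6},
    {"slide": [-0.8, -0.2, 0], "delta_rot": [0, 0, 0], "hand": 0.6},
    {"slide": [-0.8, -0.2, 0], "delta_rot": [0, 0, 0], "hand": 0.6},
    {"slide": [-0.8, -0.2, 0], "delta_rot": [0, 0, 0], "hand": 0.6},
    {"slide": [-0.8, -0.2, 0], "delta_rot": [0, 0, 0], "hand": 0.6}
  ]
}}

```text
time_s: 21.0
eef_pos: [0.4642, -0.1148, 0.2415]
eef_rot: [-0.0, 0.752, 0.659, -0.0]
wrist_force: [0.4, 0.3, -0.3]
opening: 0.597
```

Call:
{"api": "drive_tool", "payload": {
  "deltas": [
    {"slide": [-0.8, -0.2, 0], "delta_rot": [0, 0, 0], "hand": 0.6},
    {"slide": [-0.8, -0.2, 0], "delta_rot": [0, 0, 0], "hand": 0.6},
    {"slide": [-0.8, -0.2, 0], "delta_rot": [0, 0, 0], "hand": 0.6},
    {"slide": [-0.5, -0.1, 0], "delta_rot": [0, 0, 0], "hand": 0.6},
    {"slide": [0, 0, 0], "delta_rot": [0, 0, 0], "hand": 0.6}
  ]
}}

```text
time_s: 21.62
eef_pos: [0.4106, -0.2541, 0.2415]
eef_rot: [-0.0, 0.753, 0.658, -0.0]
wrist_force: [0.2, 0.1, 0.2]
opening: 0.603
```

Run:
```python
from h import *
from bench import ctrl
plan(440,-150,240,-9.8)
f=ctrl.camera('side')['frame'][:,:,::-1]; cv2.imwrite("pics/c_sf.png",f)
a=cv2.resize(f[110:230,275:390],None,fx=5,fy=5,interpolation=cv2.INTER_CUBIC)
f=ctrl.camera('top')['frame'][:,:,::-1]; cv2.imwrite("pics/c_tf.png",f)
b=cv2.resize(f[135:250,190:330],None,fx=5,fy=5,interpolation=cv2.INTER_CUBIC)
cv2.imwrite("pics/c.png",a);cv2.imwrite("pics/ct.png",b)
```

```text
t 21.62 pos [ 410.6 -254.1  241.5] yang -7.73 F [0.2 0.1 0.2] M [-0.01  0.01  0.01] op 0.603 q [-0.8  -0.04  1.82 -0.    1.36 -0.67]
rot frac [-0.0002 -0.0001  0.0115] slide total after rot [2.152 0.226 0.03 ]
```

View pics/c.png

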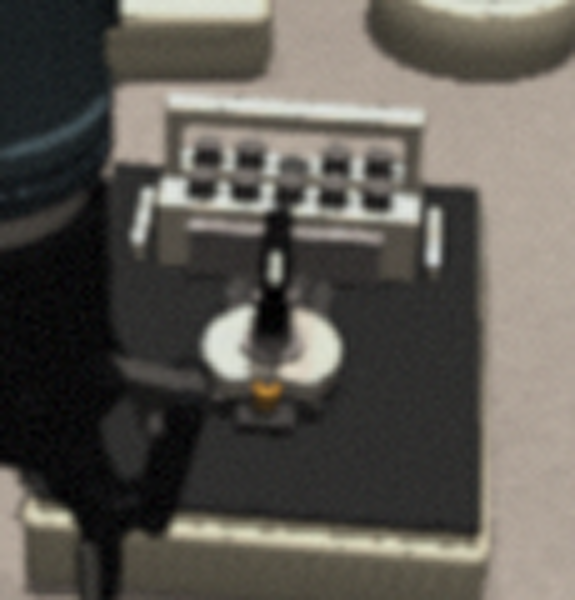

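View pics/ct.png

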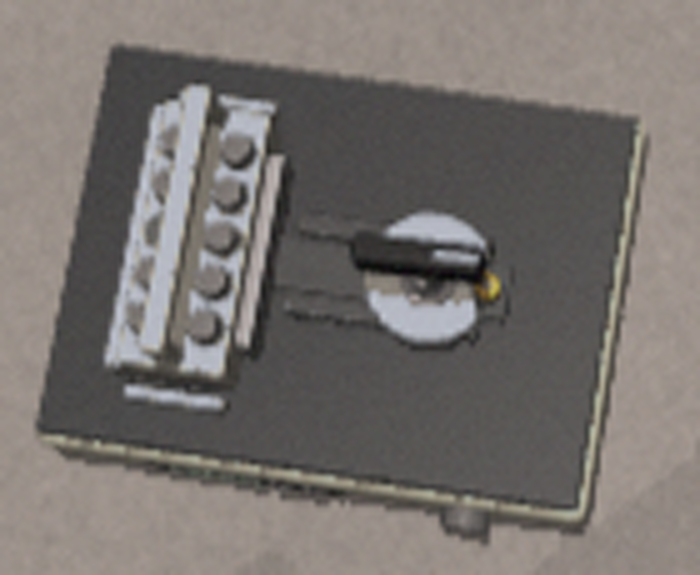

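View pics/c_tf.png

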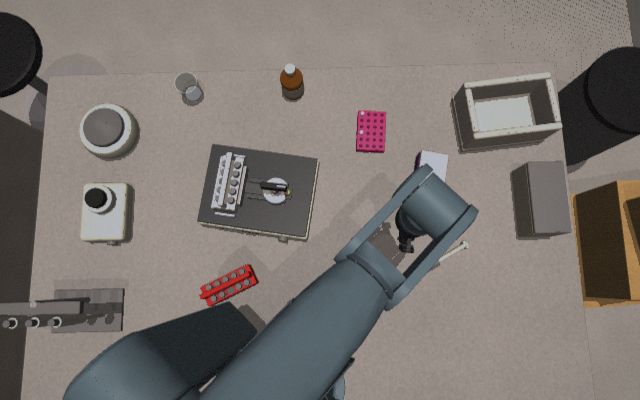

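Run:
```python
from h import *
ex,ey=np.array([.9854,-.1702]),np.array([.1702,.9854]); o=np.array([549,123])
def sh(p,z): d=ray('top',(p[0]/5+190-.4,p[1]/5+135-.4),z)[:2]*1000-o; return np.round([d@ex,d@ey],1)
for nm,p,z in(("bar",(197,87),.167),("bar",(153,352),.167),("front",(269,112),.117),("front",(225,378),.117),("jawfront",(270,156),.108),("jawfront",(238,346),.108),("roller",(489,287),.1)): print(nm,sh(p,z))
a,b=sh((355,247),.164),sh((487,267),.164); print("knob",a,b)
d=b-a; print("k",2.6-(np.arctan2(d[1],d[0])+np.pi/2))
```

```text
bar [72.1 75.8]
bar [-73.   72.6]
front [76.3 46.2]
front [-74.9  43.7]
jawfront [53.6 43.2]
jawfront [-55.2  41.8]
roller [ -1.  -89.2]
knob [ -1.5 -22.6] [ -2.1 -93.6]
k 2.608450503066642
```

```bash
python3 -c "
from bench import ctrl
print(ctrl.hand_in())"
```

```text
the job is handed in; nothing more can be done
None
```

The rack is in the nest and clamped, and I handed the job in at about 22 s of the 61 s allowed. I lifted it by the handle, lowered it until the wrist force showed contact, and let go with the jaw still open. Then I turned the knob about 110° clockwise, released it and moved the arm clear.

Last checks, measured in the top view:
- **Knob:** about 2.61 rad.
- **Jaw:** about 9 mm of travel, touching the rack. The roller had moved about 7 mm by my pixel picks. That is less than the jaw, but the picks are only good to 2–3 mm.
- **Rack:** at nest (0, -1) mm. It measured about 1° off the fence line, within the limit and close to the measuring error.
- **Robot:** it was touching nothing at hand-in; the wrist force was about 0.2 N.

**Disagreements:** the two cameras differed by 2–5 mm in absolute position, so I averaged them and checked the rack against the fence and jaw before setting it down.

**Not checked:** I did not measure the bystanders again at the end. I saw no sign of contact, and the pink rack looked unmoved in the top view. The arm partly hid the tip box and pipette there.

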